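# Right the sample bottle and hold the sand tester's cover at its balance point

### The arm

A 6-joint arm with a two-finger parallel gripper is mounted at the origin on the work surface. World frame = base frame: x ahead of the robot, y to its left, z up, the work surface at z = 0. Lengths are in m, angles in rad, forces in N, time in s.
With the tool pointing down it reaches from about 0.3 to 0.875 m from the base axis. Payload 6.4 kg.
Tool frame: the origin (TCP) lies on the mounting face of the last link; the fingertips stand 173 mm ahead of it and the grasp point (between the pads) lies 155 mm ahead of it (ctrl.grip_point_offset is the distance from the TCP to the grasp point, in m); z points along the fingers, y is the line along which they close (so a half turn about z gives the same grasp; the last joint's range is limited). The gripper opens to 85 mm and grips with 20 to 120 N. Pads are 22 mm wide; open, the fingers measure 114 mm over their backs; the gripper's body (76 mm by 85 mm) begins 54 mm behind the grasp point. The pads swing forward as they close: fully open they stand 13 mm farther back than shut.
Start: joints at [-1.44, 0.181, 1.607, -0, 1.354, -0.206], TCP at [0.19, -0.543, 0.405] pointing down, gripper open.
Joint ranges: [-2.99, 2.99], [-0.89, 2.07], [0.3, 2.58], [-1.14, 4.28], [0, 2.63], [-3.12, 3.12]. Speed limits (rad/s): [2.57, 2.57, 3.01, 3.14, 3.14, 3.14].

### API

Orientations are given as a unit quaternion [w, x, y, z].
In Python, from bench import status, imaging, ctrl, models gives the robot as it stands.
- The arm moves only by the tool send_rows, never from a script. Its argument "commands" is a list that holds one entry, the list of rows, each a list of 6 numbers: the shift along the tool's x, y, z normalised to -1 to 1, where 1 is 3 cm, then the turn, a rotation vector about the tool's x, y, z normalised to -1 to 1, where 1 is 0.1 rad. A call has 1 to 8 rows; each row shifts and turns the commanded pose from where the row before left it, along the tool's axes as they then stand; what a row does not reach is not made up. A row lasts 1/12 s, in which the tool goes at most 41.7 mm and 7.16 degrees, less where a joint would pass 70% of its speed; a pose out of reach is approached as far as the arm can. A call with a number of a shift or a turn outside -1 to 1 is refused whole. A call with a gripper value outside its range is refused whole. "jaw" is the opening, from 0 (shut) to 1 (fully open), set as the call begins (left out, the last holds). The fingers move at their own pace and stop on an object; the grip force is fixed at half the most. Time passes only in rows, so rows that do not move let the fingers close. It gives the time, the measured TCP pose, the force, the opening and the grip force at its end, in the units of the state.
- status.get_obs(): the state, without advancing time (a new reading comes with each control period).
- imaging.camera(name): name is "scene" or "top"; returns a dict with "image" (400x640x3 uint8, blue, green, red), "depth" (400x640 float32, m along the optical axis (not along the pixel's ray), 0 where there is no reading), "mtx" (3x3 intrinsics, pixels), "k1" (the pictures are not rectified: a ray, as slopes to the right and down, at radius r is drawn at 1 + k1 r^2 times it, then the intrinsics apply), "pose" (4x4, takes a point from camera to world coordinates). Camera axes: x right, y down, z forward; pixel columns grow to the right and rows downward; lengths in m; the calibration is good to about 2 mm. A picture is of the moment at which its call begins.
- ctrl.hand_in(): hands the job in; it is judged then, once.
Trained networks look in a picture, given as the dict that the camera call returned (one of the last four; its "shot" number tells which), for a name from the list of things; names that differ only in an ending like _2 or _b are one class to them, and where a whole thing is asked for, a point or a joint stands for the part that bears it (a point fixed in the world has none). Each returns a list of dicts, best first, with "confidence" (0 to 1); they miss things now and then, are a little off and sometimes report something else, mostly with a low value. They report only what shows in the picture. A call takes as long as a camera call. They do not tell look-alikes from the thing itself.
- models.recognise(picture, name): "centre" ([column, row] in pixels, amid what is visible of it).
- models.regions_of(picture, name): "region" (400x640 bool, what is visible of it) and "centre" ([column, row] in pixels, amid what is visible of it).
The state is a dict: "time_s": time; "q": joint angles; "dq": joint speeds; "joint_efforts": joint torques, N m; "eef_pos": TCP position; "eef_rot": TCP orientation; "wrist_force": force on the tool from outside, world axes, zero at the start; "torque": the same for the moment, N m; "opening": opening from 0.0 (shut) to 1.0 (fully open); "grasp_force": force on a finger pad.
Only numpy, scipy, OpenCV 4.12 (cv2) and the standard library are available. Lean on these libraries where they do the work, as an engineer would, in place of code of your own. Each camera call takes 0.05 s, during which the arm holds its last target. There are 200 camera calls.

### The job

The square sample bottle has toppled over on the lab bench: stand it upright on its base on the bench, cap up, and let go of it. Then take the sand tester's hinged cover by its bar handle and swing it up to its balance point, with the panel standing vertical so that it would fall neither shut nor backwards, and keep hold of it there for your colleague who loads the sample: the program finishes with the fingers holding the cover at rest. Never let the cover drop, slam or go over the back, and leave the other things on the bench where they are.

Things in the scene. Friction and masses are not known exactly. Their poses are not given: they have to be found in the camera images.
- bottle_center (a point): Centre of the sample bottle. x runs along the bottle from its base (65 mm behind this point) to the end of its cap (65 mm ahead); the square body reaches from -65 to +35 mm along x. It starts lying on a flat side, this point 25 mm above the bench; upright, x points up and this point is 65 mm above the bench.
- sample_bottle: The sample bottle, loose, about 0.2 to 0.4 kg: amber, square body 50 x 50 mm, 100 mm long, paper label round it, tapered shoulder 10 mm, round white cap 36 mm across, 20 mm long; 130 mm overall. Origin 25 mm from bottle_center, in the side face it first lies on (-z of bottle_center).
- cover (a joint): Angle of the cover about its hinge, rad: 0 = shut (level), 1.57 = panel vertical, which is its balance point; range 0 to 2.4. The hinge is almost free and nothing stops it near the vertical: let go before 1.57 it falls shut, after it it falls open backwards. Cover: flat aluminium panel 155 x 180 x 8 mm, about 0.3 kg.
- cover_handle (a point): Middle of the cover's bar handle: black round bar 10 mm thick, 110 mm long on two end posts, parallel to the hinge, 33 mm of free gap to the cover's top face, near its free edge. Axes turn with the cover; when shut x points to the hinge, y along the bar, z up. From the hinge axis (cover shut): 140 mm to -x and 40 mm up.
- cover_hinge (a point): Middle of the hinge axis at the back of the tester, 116 mm above the bench; fixed. y along the axis, x to the tester's back. With growing angle the handle rises, then goes to +x. The tester is a fixed beige housing 200 mm deep (x), 220 mm wide (y), 110 mm high; its centre is 70 mm to -x of this point.
- sieve: brass test sieve frame, an open ring 100 mm across, 45 mm high; a bystander, leave it (origin at the middle of its underside)
- beaker: glass beaker 70 mm across, 90 mm high; a bystander, leave it (origin at the middle of its underside)
- jar: white round jar 70 mm across, 85 mm high; a bystander, leave it (origin at the middle of its underside)
- weight: small knobbed brass weight 40 mm across, 54 mm high; a bystander, leave it (origin at the middle of its underside)
- specimen_tube: upright steel tube 60 mm across, 120 mm high; a bystander, leave it (origin at the middle of its underside)
- brush: bench brush lying flat; a bystander, leave it (origin at the middle of its underside)
- rammed_specimen: grey sand specimen, a cylinder 50 mm across, 50 mm high; a bystander, leave it (origin at the middle of its underside)
Things that resemble listed ones, but are neither listed nor needed, are in the scene too. What is shaped like the sample_bottle but blue, green or yellow is not meant.

How it is judged:
On the way, in this order (a step that is already met when the one before it is completed fails the run):
1. the bottle stands upright on the bench, released (angle between bottle_center's own x axis and vertical below 0.1 rad and height (world z) of bottle_center between 0.06 and 0.07 m and contact force between the fingers and sample_bottle below 0.1 N and linear speed of sample_bottle below 0.03 m/s), for 0.3 s.
2. the cover is held at its balance point (value of joint cover between 1.45 and 1.69 rad and velocity of joint cover between -0.15 and 0.15 rad/s and contact force between the fingers and cover above 0.5 N), for 0.3 s.
At the end, for the whole second after the job is handed in: Bottle upright on the bench (within 0.1 rad, centre 60 to 70 mm high), released and at rest; cover within 0.12 rad of vertical (1.45 to 1.69 rad), under 0.15 rad/s, held by the fingers (over 0.5 N); bystanders within 30 mm of where they were (all of step 1 and all of step 2 and distance of each of sieve, beaker, jar, weight, specimen_tube, brush, rammed_specimen from where it was at the start of the episode below 0.03 m); the arm keeps its last pose, push and grip.
It fails at once if the cover went over the back (beyond 2.0 rad) (value of joint cover above 2 rad).
It fails at once if the cover was dropped or slammed (faster than 3 rad/s) (velocity of joint cover above 3 rad/s or velocity of joint cover below -3 rad/s).
It fails at once if a bystander was moved more than 30 mm (distance of any of sieve, beaker, jar, weight, specimen_tube, brush, rammed_specimen from where it was at the start of the episode above 0.03 m).
It also fails if it takes over 61 s, if anything falls off the work surface, if the arm or the gripper's body presses on something with over 40 N, if the wrist force passes 120 N, or if a joint passes its speed limit or range.

## Working session

There is one attempt and no reset: what is moved stays moved. The work goes in short steps, Python scripts to look and compute and a tool call to move; the robot and the scene stay as the last step left them, time stands still between calls to the robot, and variables do not carry over. Pictures are saved under pics/ and viewed, at most 10 in all, crops included, and the job is handed in when it is done.

Besides the shell and the picture viewer there is one more tool, called after "Call:" in YAML: its name, and indented under it one key for each argument. send_rows: Moves the arm, as the interface text tells. Its arguments: {"type":"object","properties":{"commands":{"type":"array"},"jaw":{"type":"number"}},"required":["commands"]}

```bash
mkdir -p pics && ls && cat > h.py <<'E'
import numpy as np, cv2
from bench import status, imaging, ctrl, models
def cloud(p):
    d=p["depth"]; h,w=d.shape
    v,u=np.mgrid[0:h,0:w]
    K=p["mtx"]
    x=(u-K[0,2])/K[0,0]; y=(v-K[1,2])/K[1,1]
    a,b=x.copy(),y.copy()
    for _ in range(8):
        s=1+p["k1"]*(a*a+b*b); a=x/s; b=y/s
    P=np.stack([a*d,b*d,d],-1)
    W=P@p["pose"][:3,:3].T+p["pose"][:3,3]
    W[d<=0]=np.nan
    return W
E
python3 - <<'E'
from h import *
s=status.get_obs(); print(s["time_s"],s["eef_pos"],s["eef_rot"],s["opening"],ctrl.grip_point_offset)
for n in("scene","top"):
    p=imaging.camera(n); W=cloud(p); cv2.imwrite(f"pics/{n}0.png",p["image"])
    print(n,p["pose"].round(3).tolist(),p["k1"])
    for t in("sample_bottle","cover_handle","cover","sieve","beaker","jar","weight","specimen_tube","brush","rammed_specimen"):
        for r in models.regions_of(p,t)[:4]:
            m=r["region"]; q=W[m]; print(t,round(r["confidence"],2),np.round(r["centre"]),np.nanmedian(q,0).round(3),np.nanpercentile(q,3,axis=0).round(3),np.nanpercentile(q,97,axis=0).round(3),p["image"][m].mean(0).round())
E
```

```text
pics
0.0 [ 0.1900069  -0.54243151  0.4037802 ] [-8.71964302e-04  9.85851232e-01  1.67620364e-01  3.75286355e-05] 1.0005206802191986 0.1547
scene [[0.71, 0.423, -0.563, 1.196], [0.704, -0.404, 0.584, -0.637], [0.02, -0.811, -0.584, 0.76], [0.0, 0.0, 0.0, 1.0]] -0.05825467787341309
sample_bottle 0.77 [374. 198.] [0.606 0.234 0.046] [0.577 0.206 0.008] [0.628 0.303 0.052] [114. 142. 171.]
sample_bottle 0.75 [338. 180.] [0.451 0.232 0.038] [0.409 0.19  0.003] [0.466 0.308 0.052] [ 21. 170. 190.]
sample_bottle 0.7 [365. 156.] [0.416 0.425 0.037] [0.366 0.39  0.003] [0.468 0.47  0.052] [ 73. 135.  65.]
cover_handle 0.69 [241. 232.] [ 0.534 -0.229  0.118] [ 0.462 -0.307  0.115] [ 0.607 -0.141  0.158] [220. 222. 221.]
cover 0.6 [242. 233.] [ 0.533 -0.227  0.118] [ 0.453 -0.308  0.11 ] [ 0.608 -0.134  0.158] [216. 220. 219.]
sieve 0.66 [361. 268.] [ 0.756 -0.     0.024] [ 0.707 -0.048  0.001] [0.802 0.048 0.046] [ 54. 117. 152.]
sieve 0.42 [244. 250.] [ 0.585 -0.251  0.11 ] [ 0.458 -0.334  0.012] [ 0.646 -0.119  0.122] [165. 184. 189.]
beaker 0.62 [330. 287.] [ 0.786 -0.155  0.061] [ 0.753 -0
[... 2106 characters left out ...]
] [ 0.632 -0.11   0.125] [210. 220. 222.]
jar 0.72 [276. 143.] [0.769 0.15  0.082] [0.743 0.123 0.02 ] [0.8   0.179 0.088] [210. 216. 216.]
weight 0.5 [328. 194.] [ 0.618 -0.019  0.036] [ 0.602 -0.035  0.004] [ 0.637 -0.003  0.056] [ 97. 176. 208.]
specimen_tube 0.64 [484. 207.] [ 0.581 -0.5    0.076] [ 0.555 -0.533  0.005] [ 0.604 -0.477  0.12 ] [107. 109. 106.]
brush 0.56 [327. 260.] [ 0.409 -0.016  0.017] [ 0.298 -0.032  0.011] [0.478 0.007 0.023] [152. 162. 166.]
rammed_specimen 0.81 [167. 212.] [0.555 0.494 0.047] [0.534 0.476 0.   ] [0.577 0.53  0.054] [133. 144. 145.]
rammed_specimen 0.49 [395. 224.] [ 0.53  -0.218  0.117] [ 0.457 -0.308  0.11 ] [ 0.603 -0.134  0.157] [223. 225. 224.]
```

View pics/top0.png

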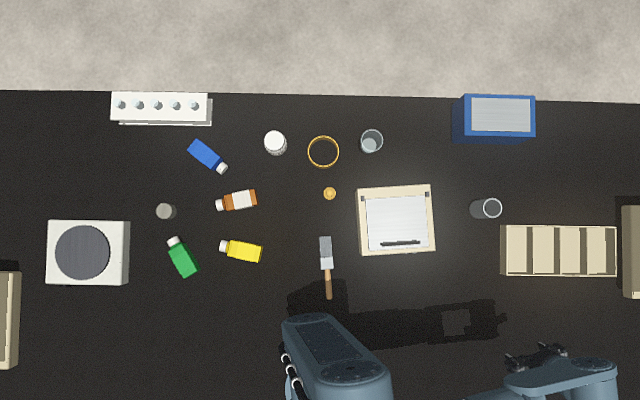

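View pics/scene0.png

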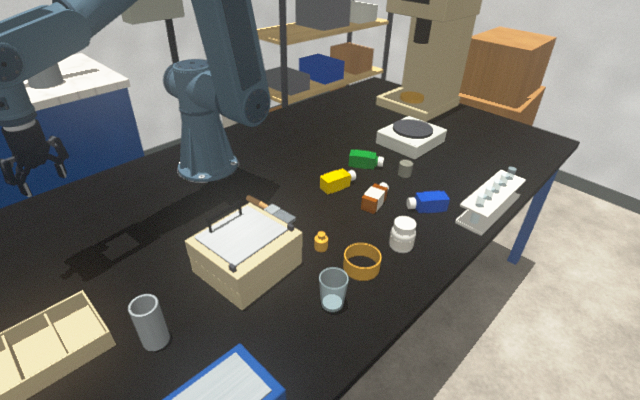

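The scene shows four toppled bottles in the top view: amber with a paper label (238,200), blue (208,157), green (184,259) and yellow (244,249). The amber one is wanted. Its cap at (222,204) points to +y. The tester is at (396,220), with the black bar handle at (400,243) on the robot's side and the hinge at the far side.

```bash
cat >> h.py <<'E'
from scipy.spatial.transform import Rotation as Ro
def tcp():
    s=status.get_obs(); w,x,y,z=s["eef_rot"]; return np.array(s["eef_pos"]),Ro.from_quat([x,y,z,w])
def rot(z,y):  # tool z axis and approx y axis
    z=np.array(z,float);z/=np.linalg.norm(z);y=np.array(y,float);y-=z*(y@z);y/=np.linalg.norm(y)
    return Ro.from_matrix(np.stack([np.cross(y,z),y,z],1))
G=ctrl.grip_point_offset
def rows(P0,R0,P1,R1,n,dec=2):
    """n rows from TCP pose 0 to 1: straight line, constant turn"""
    w=(R0.inv()*R1).as_rotvec()/n; out=[];P=P0.copy();R=R0
    for i in range(n):
        s=R.inv().apply((P1-P)/(n-i))/.03
        t=(R.inv()*R1).as_rotvec()/(n-i)/.1
        r=np.round(np.r_[s,t],dec); out.append((r+0.).tolist())
        P=P+R.apply(r[:3]*.03); R=R*Ro.from_rotvec(r[3:]*.1)
    print("max",np.abs(out).max())
    for k in range(0,n,8): print(out[k:k+8])
    return P,R
E
python3 - <<'E'
from h import *
p=imaging.camera("top"); W=cloud(p); im=p["image"]
c=im[165:235,195:275]; cv2.imwrite("pics/crop.png",cv2.resize(c,None,fx=7,fy=7,interpolation=cv2.INTER_CUBIC))
m=(W[...,2]>.03)&(W[...,0]>.53)&(W[...,0]<.66)&(W[...,1]>.16)&(W[...,1]<.36)
q=W[m]; print(m.sum(),cv2.minAreaRect(q[:,:2].astype(np.float32)),np.median(q[:,2]))
b=q[q[:,2]>.047]; print("body",cv2.minAreaRect(b[:,:2].astype(np.float32)))
# handle, cover
for n in("top","scene"):
    p=imaging.camera(n); W=cloud(p)
    m=(W[...,2]>.140)&(W[...,2]<.17)&(W[...,0]>.42)&(W[...,0]<.66)&(W[...,1]>-.36)&(W[...,1]<-.08)
    q=W[m]; print(n,m.sum(),cv2.minAreaRect(q[:,:2].astype(np.float32)),np.percentile(q,[5,50,95],axis=0).round(3).tolist())
    m=(W[...,2]>.105)&(W[...,2]<.125)&(W[...,0]>.40)&(W[...,0]<.66)&(W[...,1]>-.36)&(W[...,1]<-.08)
    q=W[m]; print(n,m.sum(),cv2.minAreaRect(q[:,:2].astype(np.float32)))
E
```

```text
623 ((0.5903987288475037, 0.274917334318161), (0.050636447966098785, 0.13105705380439758), 13.380252838134766) 0.048065396340482014
body ((0.5919694304466248, 0.2686360478401184), (0.05039937049150467, 0.11775560677051544), 12.821819305419922)
top 126 ((0.47053664922714233, -0.22581401467323303), (0.010369216091930866, 0.11115086823701859), 6.794985294342041) [[0.462, -0.276, 0.154], [0.471, -0.224, 0.159], [0.478, -0.177, 0.163]]
top 4538 ((0.5391911268234253, -0.2198251634836197), (0.20000867545604706, 0.22143301367759705), 5.022514820098877)
scene 177 ((0.4713410437107086, -0.2267814576625824), (0.010990110225975513, 0.11113753169775009), 5.278842449188232) [[0.466, -0.279, 0.144], [0.473, -0.232, 0.158], [0.48, -0.177, 0.162]]
scene 4566 ((0.5393760204315186, -0.2196260690689087), (0.2032674103975296, 0.22289320826530457), 4.5364460945129395)
```

View pics/crop.png

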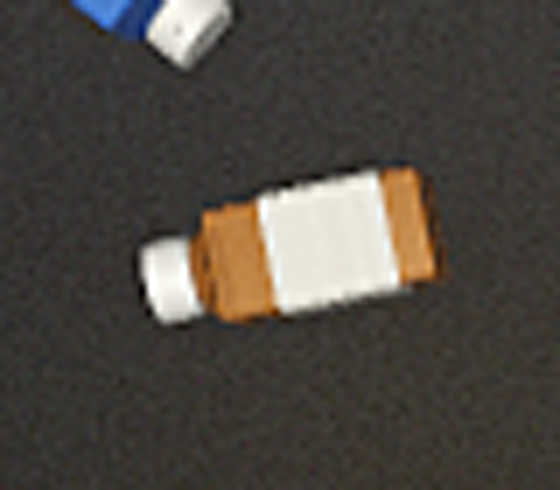

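The crop shows the amber bottle with its paper label, and its white cap points left, which is +y. The fit gives a centre of (0.590, 0.275) and an axis azimuth of 103.4°, sized 50 x 131 mm, so the choice is confirmed. The tester is yawed about 5°, with its hinge near (0.609, -0.214).

```bash
cat >> h.py <<'E'
def az(d): return np.array([np.cos(np.radians(d)),np.sin(np.radians(d)),0])
Z=np.array([0,0,1.])
u=az(103.4); v=az(13.4)
def bgrasp(t=20): return rot(-Z*np.cos(np.radians(t))-u*np.sin(np.radians(t)),v)
gb=np.array([.590,.275,.030])+u*.005
E
python3 - <<'E'
from h import *
P,R=tcp(); R1=bgrasp()
Rm=rot(-Z,az(-30))
P,R=rows(P,R,np.array([.48,-.10,.42]),Rm,20)
P,R=rows(P,R,gb-(G+.10)*R1.as_matrix()[:,2],R1,18)
print(P)
E
```

```text
max 0.88
[[0.7, -0.54, -0.03, 0.0, 0.0, -0.36], [0.72, -0.51, -0.03, 0.0, 0.0, -0.35], [0.74, -0.49, -0.03, 0.0, 0.0, -0.36], [0.75, -0.46, -0.02, 0.0, 0.0, -0.35], [0.77, -0.43, -0.03, 0.0, 0.0, -0.36], [0.78, -0.4, -0.02, 0.0, 0.0, -0.35], [0.8, -0.38, -0.03, 0.0, 0.0, -0.36], [0.81, -0.35, -0.02, 0.0, 0.0, -0.35]]
[[0.82, -0.32, -0.03, 0.0, 0.0, -0.36], [0.83, -0.29, -0.02, 0.0, 0.0, -0.35], [0.84, -0.26, -0.03, 0.0, 0.0, -0.36], [0.85, -0.23, -0.02, 0.0, 0.0, -0.35], [0.86, -0.2, -0.03, 0.0, 0.0, -0.36], [0.87, -0.17, -0.02, 0.0, 0.0, -0.35], [0.87, -0.14, -0.03, 0.0, 0.0, -0.36], [0.88, -0.1, -0.02, 0.0, 0.0, -0.35]]
[[0.88, -0.07, -0.03, 0.0, 0.0, -0.36], [0.88, -0.04, -0.02, 0.0, 0.0, -0.35], [0.88, -0.02, -0.03, 0.0, 0.0, -0.36], [0.88, 0.02, -0.02, 0.0, 0.0, -0.35]]
max 0.91
[[0.83, -0.29, 0.28, -0.07, -0.18, -0.42], [0.84, -0.26, 0.26, -0.07, -0.18, -0.42], [0.86, -0.22, 0.25, -0.07, -0.19, -0.42], [0.87, -0.19, 0.23, -0.07, -0.18, -0.42], [0.88, -0.15, 0.21, -0.07, -0.19, -0.42], [0.89, -0.11, 0.19, -0.07, -0.19, -0.42], [0.9, -0.08, 0.17, -0.07, -0.18, -0.41], [0.9, -0.04, 0.16, -0.08, -0.19, -0.42]]
[[0.91, -0.01, 0.14, -0.07, -0.18, -0.41], [0.91, 0.03, 0.12, -0.08, -0.19, -0.42], [0.91, 0.07, 0.11, -0.07, -0.18, -0.41], [0.91, 0.1, 0.09, -0.08, -0.19, -0.42], [0.91, 0.14, 0.08, -0.07, -0.18, -0.41], [0.9, 0.18, 0.06, -0.08, -0.19, -0.42], [0.89, 0.22, 0.04, -0.07, -0.18, -0.41], [0.88, 0.25, 0.03, -0.08, -0.19, -0.42]]
[[0.87, 0.29, 0.02, -0.07, -0.18, -0.41], [0.87, 0.32, 0.0, -0.08, -0.19, -0.42]]
[0.56854041 0.36471413 0.26935443]
```

Call:
send_rows:
  commands:
    - [[0.7,-0.54,-0.03,0,0,-0.36],[0.72,-0.51,-0.03,0,0,-0.36],[0.74,-0.49,-0.03,0,0,-0.36],[0.75,-0.46,-0.02,0,0,-0.36],[0.77,-0.43,-0.03,0,0,-0.36],[0.78,-0.4,-0.02,0,0,-0.36],[0.8,-0.38,-0.03,0,0,-0.36],[0.81,-0.35,-0.02,0,0,-0.36]]
  jaw: 1

```text
time_s: 1.92
eef_pos: [0.3062, -0.3641, 0.4112]
eef_rot: [0.0, 0.951, 0.308, 0.0]
wrist_force: [-0.2, -0.1, -0.1]
opening: 0.997
grasp_force: 0.0
```

Call:
send_rows:
  commands:
    - [[0.82,-0.32,-0.03,0,0,-0.36],[0.83,-0.29,-0.02,0,0,-0.36],[0.84,-0.26,-0.03,0,0,-0.36],[0.85,-0.23,-0.02,0,0,-0.36],[0.86,-0.2,-0.03,0,0,-0.36],[0.87,-0.17,-0.02,0,0,-0.36],[0.87,-0.14,-0.03,0,0,-0.36],[0.88,-0.1,-0.02,0,0,-0.36]]

```text
time_s: 2.58
eef_pos: [0.4212, -0.1863, 0.4173]
eef_rot: [0.0, 0.897, 0.441, 0.0]
wrist_force: [-0.3, -0.6, -0.2]
opening: 1.003
grasp_force: 0.0
```

Call:
send_rows:
  commands:
    - [[0.88,-0.07,-0.03,0,0,-0.36],[0.88,-0.04,-0.02,0,0,-0.36],[0.88,-0.02,-0.03,0,0,-0.36],[0.88,0.02,-0.02,0,0,-0.36]]

```text
time_s: 2.92
eef_pos: [0.4785, -0.0974, 0.4202]
eef_rot: [0.0, 0.863, 0.505, 0.0]
wrist_force: [-0.3, -0.3, 0.8]
opening: 1.0
grasp_force: 0.0
```

Call:
send_rows:
  commands:
    - [[0.83,-0.29,0.28,-0.07,-0.18,-0.42],[0.84,-0.26,0.26,-0.07,-0.18,-0.42],[0.86,-0.22,0.25,-0.07,-0.19,-0.42],[0.87,-0.19,0.23,-0.07,-0.18,-0.42],[0.88,-0.15,0.21,-0.07,-0.19,-0.42],[0.89,-0.11,0.19,-0.07,-0.19,-0.42],[0.9,-0.08,0.17,-0.07,-0.18,-0.41],[0.9,-0.04,0.16,-0.08,-0.19,-0.42]]

```text
time_s: 3.58
eef_pos: [0.5153, 0.1094, 0.3528]
eef_rot: [0.062, 0.764, 0.64, -0.049]
wrist_force: [0.8, -0.3, -0.1]
opening: 0.999
grasp_force: 0.0
```

Call:
send_rows:
  commands:
    - [[0.91,-0.01,0.14,-0.07,-0.18,-0.41],[0.91,0.03,0.12,-0.08,-0.19,-0.42],[0.91,0.07,0.11,-0.07,-0.18,-0.41],[0.91,0.1,0.09,-0.08,-0.19,-0.42],[0.91,0.14,0.08,-0.07,-0.18,-0.41],[0.9,0.18,0.06,-0.08,-0.19,-0.42],[0.89,0.22,0.04,-0.07,-0.18,-0.41],[0.88,0.25,0.03,-0.08,-0.19,-0.42]]

```text
time_s: 4.25
eef_pos: [0.5527, 0.3164, 0.2858]
eef_rot: [0.123, 0.64, 0.752, -0.096]
wrist_force: [1.3, -0.7, -0.1]
opening: 1.003
grasp_force: 0.0
```

Call:
send_rows:
  commands:
    - [[0.87,0.29,0.02,-0.07,-0.18,-0.41],[0.87,0.32,0,-0.08,-0.19,-0.42],[0,0,0,0,0,0]]

```text
time_s: 4.5
eef_pos: [0.561, 0.3708, 0.2668]
eef_rot: [0.136, 0.604, 0.778, -0.107]
wrist_force: [-0.6, -0.3, 0.2]
opening: 0.999
grasp_force: 0.0
```

```bash
python3 - <<'E'
from h import *
s=status.get_obs();print(s["time_s"],np.round(s["q"],3),s["wrist_force"])
P,R=tcp(); R1=bgrasp(); print(P,(R.inv()*R1).as_rotvec())
p=imaging.camera("scene"); W=cloud(p)
m=(W[...,2]>.03)&(W[...,2]<.056)&(W[...,0]>.53)&(W[...,0]<.66)&(W[...,1]>.18)&(W[...,1]<.36)
q=W[m]; print(m.sum(),cv2.minAreaRect(q[:,:2].astype(np.float32)))
rows(P,R,gb-G*R1.as_matrix()[:,2],R1,6)
E
```

```text
4.5 [ 0.481  0.576  1.391 -0.354  1.278  0.351] [-0.64171634 -0.26616417  0.22644453]
[0.56099255 0.37075326 0.26683841] [ 0.003828   -0.00037931  0.0155969 ]
397 ((0.5917701721191406, 0.2733721137046814), (0.05197117105126381, 0.13707096874713898), 12.761693954467773)
max 0.56
[[-0.05, 0.03, 0.56, 0.01, 0.0, 0.03], [-0.05, 0.03, 0.56, 0.01, 0.0, 0.03], [-0.04, 0.03, 0.56, 0.0, 0.0, 0.02], [-0.04, 0.03, 0.55, 0.01, 0.0, 0.03], [-0.05, 0.04, 0.56, 0.0, 0.0, 0.02], [-0.04, 0.03, 0.55, 0.01, 0.0, 0.03]]
```

Call:
send_rows:
  commands:
    - [[-0.05,0.03,0.56,0.01,0,0.03],[-0.05,0.03,0.56,0.01,0,0.03],[-0.04,0.03,0.56,0,0,0.02],[-0.04,0.03,0.55,0.01,0,0.03],[-0.05,0.04,0.56,0,0,0.02],[-0.04,0.03,0.55,0.01,0,0.03],[0,0,0,0,0,0]]

```text
time_s: 5.13
eef_pos: [0.5766, 0.3247, 0.1751]
eef_rot: [0.135, 0.614, 0.77, -0.11]
wrist_force: [-0.8, 0.0, -0.1]
opening: 1.002
grasp_force: 0.0
```

Call:
send_rows:
  commands:
    - [[0,0,0,0,0,0],[0,0,0,0,0,0],[0,0,0,0,0,0],[0,0,0,0,0,0],[0,0,0,0,0,0],[0,0,0,0,0,0],[0,0,0,0,0,0],[0,0,0,0,0,0]]
  jaw: 0

```text
time_s: 5.8
eef_pos: [0.5779, 0.3283, 0.1799]
eef_rot: [0.137, 0.613, 0.771, -0.106]
wrist_force: [-0.4, 0.5, 6.7]
opening: 0.577
grasp_force: 63.8
```

```bash
cat >> h.py <<'E'
def place(d,t): return rot(az(d)*np.cos(np.radians(t))-Z*np.sin(np.radians(t)),az(d-90))
E
python3 - <<'E'
from h import *
P,R=tcp(); print(P,R.as_matrix().round(3).tolist(),gb-G*bgrasp().as_matrix()[:,2])
P1=P+[0,0,.15]
Pm,Rm=rows(P,R,P1,R,6)
# yaw to point radially keeping tilt, then raise
g=np.array([.60,.13,.25]); d=12
Ry=rot(-Z*np.cos(np.radians(20))-az(d)*np.sin(np.radians(20)),az(d-90))
Pm,Rm=rows(Pm,Rm,g-G*Ry.as_matrix()[:,2],Ry,18)
E
```

```text
[0.57785539 0.3282712  0.17992346] [[-0.211, 0.974, 0.082], [0.916, 0.226, -0.332], [-0.342, 0.005, -0.94]] [0.57657936 0.33133395 0.17537045]
max 0.79
[[-0.28, 0.0, -0.78, 0.0, 0.0, 0.0], [-0.29, 0.0, -0.78, 0.0, 0.0, 0.0], [-0.28, 0.01, -0.78, 0.0, 0.0, 0.0], [-0.29, 0.0, -0.79, 0.0, 0.0, 0.0], [-0.28, 0.01, -0.78, 0.0, 0.0, 0.0], [-0.29, 0.0, -0.79, 0.0, 0.0, 0.0]]
max 0.83
[[-0.39, 0.06, 0.01, 0.3, 0.0, 0.83], [-0.38, 0.09, 0.01, 0.3, 0.0, 0.83], [-0.37, 0.12, 0.01, 0.3, 0.0, 0.83], [-0.36, 0.15, 0.0, 0.3, 0.0, 0.83], [-0.35, 0.18, 0.0, 0.3, 0.0, 0.83], [-0.33, 0.21, -0.01, 0.3, 0.0, 0.83], [-0.31, 0.23, -0.01, 0.3, 0.0, 0.83], [-0.29, 0.26, -0.02, 0.3, 0.0, 0.83]]
[[-0.27, 0.28, -0.03, 0.3, -0.01, 0.83], [-0.25, 0.3, -0.04, 0.31, -0.01, 0.83], [-0.22, 0.32, -0.05, 0.31, 0.0, 0.83], [-0.2, 0.34, -0.06, 0.3, -0.01, 0.83], [-0.17, 0.35, -0.07, 0.31, 0.0, 0.83], [-0.14, 0.36, -0.08, 0.3, -0.01, 0.83], [-0.11, 0.37, -0.09, 0.31, 0.0, 0.83], [-0.07, 0.37, -0.1, 0.3, -0.01, 0.83]]
[[-0.04, 0.37, -0.11, 0.31, 0.0, 0.83], [-0.02, 0.37, -0.12, 0.3, -0.01, 0.82]]
```

Call:
send_rows:
  commands:
    - [[-0.28,0,-0.78,0,0,0],[-0.29,0,-0.78,0,0,0],[-0.28,0.01,-0.78,0,0,0],[-0.29,0,-0.79,0,0,0],[-0.28,0.01,-0.78,0,0,0],[-0.29,0,-0.79,0,0,0]]

```text
time_s: 6.3
eef_pos: [0.577, 0.3278, 0.3285]
eef_rot: [0.136, 0.613, 0.771, -0.108]
wrist_force: [0.2, 0.3, -4.4]
opening: 0.58
grasp_force: 63.5
```

Call:
send_rows:
  commands:
    - [[-0.39,0.06,0.01,0.3,0,0.83],[-0.38,0.09,0.01,0.3,0,0.83],[-0.37,0.12,0.01,0.3,0,0.83],[-0.36,0.15,0,0.3,0,0.83],[-0.35,0.18,0,0.3,0,0.83],[-0.33,0.21,-0.01,0.3,0,0.83],[-0.31,0.23,-0.01,0.3,0,0.83],[-0.29,0.26,-0.02,0.3,0,0.83]]

```text
time_s: 6.97
eef_pos: [0.6105, 0.2446, 0.3563]
eef_rot: [0.09, 0.843, 0.51, -0.147]
wrist_force: [0.4, -1.1, -2.7]
opening: 0.577
grasp_force: 63.7
```

Call:
send_rows:
  commands:
    - [[-0.27,0.28,-0.03,0.3,-0.01,0.83],[-0.25,0.3,-0.04,0.31,-0.01,0.83],[-0.22,0.32,-0.05,0.31,0,0.83],[-0.2,0.34,-0.06,0.3,-0.01,0.83],[-0.17,0.35,-0.07,0.31,0,0.83],[-0.14,0.36,-0.08,0.3,-0.01,0.83],[-0.11,0.37,-0.09,0.31,0,0.83],[-0.07,0.37,-0.1,0.3,-0.01,0.83]]

```text
time_s: 7.63
eef_pos: [0.6435, 0.161, 0.3858]
eef_rot: [0.033, 0.967, 0.187, -0.172]
wrist_force: [-0.4, 0.7, -4.2]
opening: 0.576
grasp_force: 63.7
```

Call:
send_rows:
  commands:
    - [[-0.04,0.37,-0.11,0.31,0,0.83],[-0.02,0.37,-0.12,0.3,-0.01,0.82],[0,0,0,0,0,0]]

```text
time_s: 7.88
eef_pos: [0.6523, 0.1385, 0.3936]
eef_rot: [0.018, 0.98, 0.1, -0.174]
wrist_force: [0.2, 0.3, -3.7]
opening: 0.578
grasp_force: 63.7
```

```bash
python3 - <<'E'
from h import *
s=status.get_obs();print(s["time_s"],np.round(s["q"],3),s["wrist_force"],s["grasp_force"])
P,R=tcp(); print(P,R.as_matrix().round(3).tolist())
g=np.array([.60,.13,.20]); d=12
Ry=place(d,20)
Pm,Rm=rows(P,R,g-G*Ry.as_matrix()[:,2],Ry,18)
E
```

```text
7.8833 [ 0.044  0.507  1.223 -0.057  1.758  1.41 ] [ 0.23813841  0.25455995 -3.7468821 ] 63.67793798446655
[0.65230666 0.13854944 0.39362555] [[0.92, 0.203, -0.337], [0.19, -0.979, -0.071], [-0.344, 0.001, -0.939]]
max 0.88
[[-0.26, 0.0, 0.37, 0.0, 0.87, 0.0], [-0.29, 0.0, 0.35, 0.0, 0.87, 0.0], [-0.32, 0.0, 0.32, 0.0, 0.87, 0.0], [-0.34, 0.0, 0.29, 0.0, 0.87, 0.0], [-0.37, 0.0, 0.26, 0.0, 0.87, 0.0], [-0.39, 0.0, 0.23, 0.0, 0.88, 0.0], [-0.41, 0.0, 0.19, 0.0, 0.87, 0.0], [-0.42, 0.0, 0.16, 0.0, 0.88, 0.0]]
[[-0.43, -0.01, 0.12, 0.0, 0.87, 0.0], [-0.44, 0.0, 0.08, 0.01, 0.88, 0.0], [-0.45, -0.01, 0.04, 0.01, 0.87, 0.0], [-0.45, 0.0, 0.01, 0.0, 0.88, 0.0], [-0.45, -0.01, -0.03, 0.01, 0.87, 0.0], [-0.44, 0.0, -0.07, 0.01, 0.88, -0.01], [-0.44, -0.01, -0.11, 0.0, 0.87, -0.01], [-0.42, -0.01, -0.15, 0.0, 0.88, 0.0]]
[[-0.41, 0.0, -0.19, 0.01, 0.87, 0.0], [-0.39, -0.01, -0.22, 0.0, 0.88, -0.01]]
```

Call:
send_rows:
  commands:
    - [[-0.26,0,0.37,0,0.87,0],[-0.29,0,0.35,0,0.87,0],[-0.32,0,0.32,0,0.87,0],[-0.34,0,0.29,0,0.87,0],[-0.37,0,0.26,0,0.87,0],[-0.39,0,0.23,0,0.88,0],[-0.41,0,0.19,0,0.87,0],[-0.42,0,0.16,0,0.88,0]]

```text
time_s: 8.55
eef_pos: [0.5633, 0.1228, 0.3304]
eef_rot: [-0.018, 0.979, 0.105, 0.173]
wrist_force: [0.1, 0.4, -4.3]
opening: 0.578
grasp_force: 63.6
```

Call:
send_rows:
  commands:
    - [[-0.43,-0.01,0.12,0,0.87,0],[-0.44,0,0.08,0.01,0.88,0],[-0.45,-0.01,0.04,0.01,0.87,0],[-0.45,0,0.01,0,0.88,0],[-0.45,-0.01,-0.03,0.01,0.87,0],[-0.44,0,-0.07,0.01,0.88,-0.01],[-0.44,-0.01,-0.11,0,0.87,-0.01],[-0.42,-0.01,-0.15,0,0.88,0]]

```text
time_s: 9.22
eef_pos: [0.4997, 0.1144, 0.2851]
eef_rot: [-0.058, 0.901, 0.104, 0.417]
wrist_force: [0.2, 0.9, -3.1]
opening: 0.577
grasp_force: 63.8
```

Call:
send_rows:
  commands:
    - [[-0.41,0,-0.19,0.01,0.87,0],[-0.39,-0.01,-0.22,0,0.88,-0.01],[0,0,0,0,0,0]]

```text
time_s: 9.47
eef_pos: [0.4891, 0.1141, 0.2795]
eef_rot: [-0.069, 0.887, 0.105, 0.445]
wrist_force: [-0.7, 0.6, -4.5]
opening: 0.577
grasp_force: 63.8
```

```bash
python3 - <<'E'
from h import *
s=status.get_obs();print(s["time_s"],np.round(s["q"],3),s["wrist_force"],s["grasp_force"])
P,R=tcp(); print(P,P+G*R.as_matrix()[:,2],R.as_matrix().round(3).tolist())
p=imaging.camera("scene"); W=cloud(p)
K=p["mtx"]; im=p["image"]; 
cv2.imwrite("pics/up1.png",cv2.resize(im[80:280,250:480],None,fx=3,fy=3)[:600])
E
```

```text
9.4667 [-0.094  0.035  2.202  1.563  0.291 -0.18 ] [-0.67221162  0.63290114 -4.50544318] 63.790762424468994
[0.48912938 0.11414924 0.27949963] [0.6090198  0.14747816 0.18758902] [[0.582, 0.247, 0.775], [0.125, -0.969, 0.215], [0.804, -0.029, -0.594]]
```

View pics/up1.png

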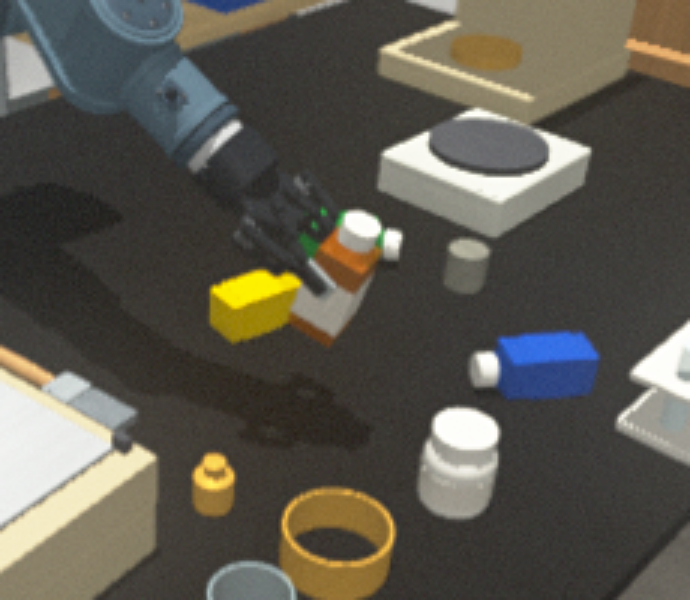

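The bottle is held with its cap rising at crop position (355,230). The wrist is passing near its singularity (q5 is 0.29), which slowed the turn, so I re-plan from the measured pose.

```bash
cat > pl.py <<'E'
from h import *
import sys
z=float(sys.argv[1]); n=int(sys.argv[2])
P,R=tcp(); Ry=place(12,20); s=status.get_obs()
print(s["time_s"],np.round(s["q"],3),np.round(s["wrist_force"],1),"grip pt",(P+G*R.as_matrix()[:,2]).round(4),"err",(R.inv()*Ry).as_rotvec().round(3))
rows(P,R,np.array([.60,.13,z])-G*Ry.as_matrix()[:,2],Ry,n)
E
python3 pl.py .2 12
```

```text
9.5167 [-0.094  0.036  2.2    1.552  0.291 -0.167] [ 0.4 -1.  -3.4] grip pt [0.6095 0.1473 0.1878] err [-0.049  0.29  -0.007]
max 0.25
[[-0.12, 0.02, -0.03, -0.04, 0.24, -0.01], [-0.12, 0.02, -0.04, -0.04, 0.24, -0.01], [-0.11, 0.02, -0.04, -0.04, 0.24, -0.01], [-0.11, 0.02, -0.04, -0.04, 0.24, 0.0], [-0.11, 0.02, -0.04, -0.04, 0.24, -0.01], [-0.11, 0.02, -0.05, -0.04, 0.24, 0.0], [-0.11, 0.02, -0.05, -0.04, 0.24, -0.01], [-0.11, 0.02, -0.05, -0.04, 0.24, 0.0]]
[[-0.11, 0.02, -0.05, -0.04, 0.24, -0.01], [-0.11, 0.02, -0.06, -0.04, 0.25, 0.0], [-0.11, 0.01, -0.06, -0.05, 0.24, -0.01], [-0.11, 0.02, -0.06, -0.04, 0.25, 0.0]]
```

Call:
send_rows:
  commands:
    - [[-0.12,0.02,-0.03,-0.04,0.24,-0.01],[-0.12,0.02,-0.04,-0.04,0.24,-0.01],[-0.11,0.02,-0.04,-0.04,0.24,-0.01],[-0.11,0.02,-0.04,-0.04,0.24,0],[-0.11,0.02,-0.04,-0.04,0.24,-0.01],[-0.11,0.02,-0.05,-0.04,0.24,0],[-0.11,0.02,-0.05,-0.04,0.24,-0.01],[-0.11,0.02,-0.05,-0.04,0.24,0]]

```text
time_s: 10.18
eef_pos: [0.4699, 0.1043, 0.2633]
eef_rot: [-0.064, 0.841, 0.093, 0.53]
wrist_force: [0.4, 0.4, -3.8]
opening: 0.576
grasp_force: 63.9
```

Call:
send_rows:
  commands:
    - [[-0.11,0.02,-0.05,-0.04,0.24,-0.01],[-0.11,0.02,-0.06,-0.04,0.25,0],[-0.11,0.01,-0.06,-0.05,0.24,-0.01],[-0.11,0.02,-0.06,-0.04,0.25,0],[0,0,0,0,0,0]]

```text
time_s: 10.6
eef_pos: [0.4585, 0.0999, 0.253]
eef_rot: [-0.061, 0.815, 0.086, 0.57]
wrist_force: [-0.0, -0.0, -4.9]
opening: 0.572
grasp_force: 63.9
```

```bash
python3 pl.py .10 8
```

```text
10.6 [-0.146  0.096  2.339  2.507  0.589 -1.147] [-0.  -0.  -4.9] grip pt [0.6006 0.1305 0.2001] err [-0.002 -0.    -0.001]
max 0.4
[[-0.39, 0.0, 0.14, 0.0, 0.0, 0.0], [-0.39, 0.0, 0.14, 0.0, 0.0, 0.0], [-0.39, 0.0, 0.14, 0.0, 0.0, 0.0], [-0.39, 0.0, 0.14, 0.0, 0.0, 0.0], [-0.4, 0.0, 0.14, -0.01, 0.0, 0.0], [-0.39, 0.0, 0.14, 0.0, 0.0, 0.0], [-0.4, 0.0, 0.14, -0.01, 0.0, 0.0], [-0.39, 0.01, 0.14, 0.0, 0.0, -0.01]]
```

Call:
send_rows:
  commands:
    - [[-0.39,0,0.14,0,0,0],[-0.39,0,0.14,0,0,0],[-0.39,0,0.14,0,0,0],[-0.39,0,0.14,0,0,0],[-0.39,0,0.14,0,0,0],[-0.39,0,0.14,0,0,0],[-0.39,0,0.14,0,0,0],[0,0,0,0,0,0]]

```text
time_s: 11.27
eef_pos: [0.4587, 0.1, 0.1649]
eef_rot: [-0.062, 0.815, 0.086, 0.569]
wrist_force: [-0.6, -0.5, -3.4]
opening: 0.572
grasp_force: 63.8
```

```bash
python3 pl.py .075 8 && python3 - <<'E'
from h import *
p=imaging.camera("scene")
cv2.imwrite("pics/up2.png",cv2.resize(p["image"][100:280,270:470],None,fx=3,fy=3))
W=cloud(p); r=[r for r in models.regions_of(p,"sample_bottle")]
for a in r:
    q=W[a["region"]]; print(a["confidence"],np.round(a["centre"]),np.nanpercentile(q,[3,50,97],axis=0).round(3).tolist())
E
```

```text
11.2667 [-0.146  0.399  2.304  2.671  0.816 -1.361] [-0.6 -0.5 -3.4] grip pt [0.6006 0.1307 0.1117] err [-0.003  0.002 -0.002]
max 0.15
[[-0.15, 0.0, 0.05, 0.0, 0.0, 0.0], [-0.15, 0.0, 0.05, 0.0, 0.0, 0.0], [-0.14, 0.0, 0.05, -0.01, 0.0, 0.0], [-0.15, 0.0, 0.05, 0.0, 0.0, 0.0], [-0.14, 0.0, 0.05, -0.01, 0.01, -0.01], [-0.15, 0.0, 0.05, 0.0, 0.0, 0.0], [-0.14, 0.0, 0.05, -0.01, 0.01, -0.01], [-0.15, 0.01, 0.05, 0.0, 0.0, 0.0]]
0.82 [428. 206.] [[0.691, 0.314, 0.003], [0.741, 0.361, 0.039], [0.783, 0.413, 0.052]]
0.77 [362. 158.] [[0.364, 0.389, 0.002], [0.415, 0.424, 0.037], [0.467, 0.47, 0.052]]
0.59 [243. 252.] [[0.458, -0.334, 0.012], [0.585, -0.252, 0.11], [0.646, -0.12, 0.121]]
0.55 [356. 198.] [[0.596, 0.103, 0.051], [0.627, 0.114, 0.118], [0.639, 0.154, 0.174]]
```

View pics/up2.png

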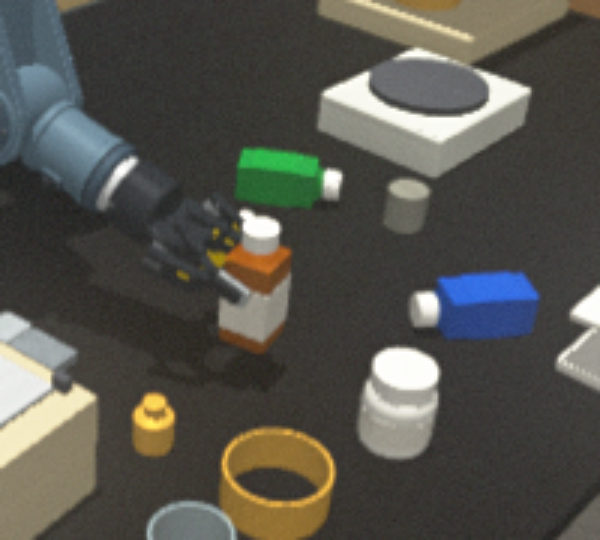

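The bottle hangs upright with its cap up at (262,235) in the crop, clear of everything, about 45 mm above the bench. Now I lower it.

Call:
send_rows:
  commands:
    - [[-0.15,0,0.05,0,0,0],[-0.15,0,0.05,0,0,0],[-0.15,0,0.05,0,0,0],[-0.15,0,0.05,0,0,0],[-0.15,0,0.05,0,0,0],[-0.15,0,0.05,0,0,0],[-0.15,0,0.05,0,0,0],[0,0,0,0,0,0]]

```text
time_s: 12.03
eef_pos: [0.4579, 0.0991, 0.1327]
eef_rot: [-0.06, 0.814, 0.085, 0.571]
wrist_force: [0.3, -0.1, -3.9]
opening: 0.581
grasp_force: 63.9
```

```bash
python3 pl.py .067 5 && python3 - <<'E'
from h import *
p=imaging.camera("scene"); W=cloud(p)
m=(W[...,0]>.565)&(W[...,0]<.66)&(W[...,1]>.08)&(W[...,1]<.18)
# cap top / base
q=W[m]; zt=np.nanmax(q[:,2]); print("top",np.nanpercentile(q[:,2],99.5))
c=q[(q[:,2]>.11)]; print(len(c),np.median(c,0))
# two visible side faces: fit planes on body
b=q[(q[:,2]>.02)&(q[:,2]<.095)]
print(len(b))
import numpy.random as nr
rg=nr.default_rng(0); rem=b
for k in range(3):
    best=None
    for _ in range(400):
        a=rem[rg.choice(len(rem),3,False)]; n=np.cross(a[1]-a[0],a[2]-a[0]); L=np.linalg.norm(n)
        if L<1e-5: continue
        n/=L; i=np.abs((rem-a[0])@n)<.002
        if best is None or i.sum()>best.sum(): best=i
    a=rem[best]; n=np.linalg.svd(a-a.mean(0))[2][2]; print(best.sum(),n.round(3),a.mean(0).round(3)); rem=rem[~best]
E
```

```text
12.0333 [-0.148  0.514  2.281  2.71   0.902 -1.418] [ 0.3 -0.1 -3.9] grip pt [0.6002 0.1292 0.08  ] err [ 0.001 -0.002 -0.002]
max 0.08
[[-0.08, 0.0, 0.03, 0.0, 0.0, 0.0], [-0.08, -0.01, 0.03, 0.0, 0.0, 0.0], [-0.08, 0.0, 0.03, 0.0, -0.01, -0.01], [-0.08, -0.01, 0.03, 0.01, 0.0, 0.0], [-0.08, 0.0, 0.03, 0.0, -0.01, -0.01]]
top 0.14355761283516907
242 [0.61739616 0.11921918 0.12635059]
464
184 [-0.198  0.98  -0.017] [0.62  0.107 0.054]
128 [ 0.977  0.213 -0.006] [0.635 0.135 0.059]
69 [ 0.404 -0.903 -0.143] [0.611 0.099 0.07 ]
```

Call:
send_rows:
  commands:
    - [[-0.08,0,0.03,0,0,0],[-0.08,0,0.03,0,0,0],[-0.08,0,0.03,0,0,0],[-0.08,0,0.03,0,0,0],[-0.08,0,0.03,0,0,0],[0,0,0,0,0,0]]

```text
time_s: 12.58
eef_pos: [0.4583, 0.0991, 0.1205]
eef_rot: [-0.06, 0.814, 0.085, 0.572]
wrist_force: [0.6, -0.5, -3.6]
opening: 0.578
grasp_force: 63.9
```

Call:
send_rows:
  commands:
    - [[-0.04,0,0.01,0,0,0],[0,0,0,0,0,0]]

```text
time_s: 12.75
eef_pos: [0.4583, 0.0992, 0.1196]
eef_rot: [-0.06, 0.814, 0.085, 0.572]
wrist_force: [-0.3, 0.2, -3.3]
opening: 0.575
grasp_force: 63.9
```

Call:
send_rows:
  commands:
    - [[-0.04,0,0.01,0,0,0],[0,0,0,0,0,0]]

```text
time_s: 12.92
eef_pos: [0.4585, 0.0992, 0.1191]
eef_rot: [-0.06, 0.813, 0.085, 0.573]
wrist_force: [-1.9, -0.3, 2.3]
opening: 0.576
grasp_force: 64.4
```

Call:
send_rows:
  commands:
    - [[-0.04,0,0.01,0,0,0],[0,0,0,0,0,0]]

```text
time_s: 13.08
eef_pos: [0.4587, 0.0992, 0.1186]
eef_rot: [-0.06, 0.812, 0.085, 0.574]
wrist_force: [-6.6, -0.1, 10.5]
opening: 0.579
grasp_force: 65.1
```

Call:
send_rows:
  commands:
    - [[0,0,0,0,0,0],[0,0,0,0,0,0],[0,0,0,0,0,0],[0,0,0,0,0,0],[0,0,0,0,0,0],[0,0,0,0,0,0]]
  jaw: 1

```text
time_s: 13.58
eef_pos: [0.4581, 0.0991, 0.1172]
eef_rot: [-0.06, 0.814, 0.085, 0.572]
wrist_force: [0.7, -0.2, 0.6]
opening: 0.999
grasp_force: 0.0
```

```bash
python3 - <<'E'
from h import *
s=status.get_obs();print(s["time_s"],np.round(s["q"],3),s["wrist_force"],s["opening"])
P,R=tcp(); print(P)
rows(P,R,P-.10*az(12)+.05*Z,R,6)
E
```

```text
13.5833 [-0.148  0.568  2.266  2.723  0.94  -1.439] [ 0.65716012 -0.20984165  0.57454445] 0.9990445786167972
[0.45807443 0.09906982 0.11723927]
max 0.62
[[0.07, 0.0, -0.62, 0.0, 0.0, 0.0], [0.07, 0.0, -0.62, 0.0, 0.0, 0.0], [0.07, 0.0, -0.62, 0.0, 0.0, 0.0], [0.08, 0.0, -0.61, 0.0, 0.0, 0.0], [0.07, 0.0, -0.62, 0.0, 0.0, 0.0], [0.08, 0.0, -0.61, 0.0, 0.0, 0.0]]
```

Call:
send_rows:
  commands:
    - [[0,0,-0.3,0,0,0],[0,0,-0.5,0,0,0],[0,0,-0.5,0,0,0],[0,0,-0.5,0,0,0],[0,0,-0.5,0,0,0],[0,0,0,0,0,0]]

```text
time_s: 14.08
eef_pos: [0.3918, 0.0859, 0.1407]
eef_rot: [-0.06, 0.814, 0.084, 0.571]
wrist_force: [0.1, 0.8, -0.3]
opening: 1.0
grasp_force: 0.0
```

```bash
python3 - <<'E'
from h import *
s=status.get_obs();print(s["time_s"],np.round(s["q"],3),s["wrist_force"],s["opening"])
P,R=tcp(); print(P,P+.173*R.as_matrix()[:,2])
p=imaging.camera("top"); W=cloud(p)
q=W[(W[...,0]>.56)&(W[...,0]<.66)&(W[...,1]>.08)&(W[...,1]<.18)&(W[...,2]>.09)]
print(cv2.minAreaRect(q[:,:2].astype(np.float32)),np.percentile(q[:,2],[50,98]))
c=q[q[:,2]>.12]; print("cap",c.mean(0))
E
```

```text
14.0833 [-0.242  0.442  2.441  2.631  0.993 -1.435] [ 0.07443474  0.83011758 -0.31246529] 0.9995495991727096
[0.39178616 0.08586701 0.1406505 ] [0.55090461 0.1195061  0.08166973]
((0.6115619540214539, 0.13168762624263763), (0.05035962536931038, 0.050407446920871735), 12.224620819091797) [0.10473722 0.13221646]
cap [0.61140258 0.13131509 0.12820735]
```

The top view confirms the bottle: cap centre at (0.611, 0.131), cap top at about 0.13 m, body outline square at 50 mm. It is upright and released. Next I fit a small arm model from the logged states to pick a cover path that stays inside the joint ranges.

```bash
cat > kin.py <<'E'
from h import *
from scipy.optimize import least_squares
D=[([-1.44,.181,1.607,0,1.354,-.206],[.19,-.54243,.40378]),([.481,.576,1.391,-.354,1.278,.351],[.56099,.37075,.26684]),
([.044,.507,1.223,-.057,1.758,1.41],[.65231,.13855,.39363]),([-.094,.035,2.202,1.563,.291,-.18],[.48913,.11415,.2795]),
([-.146,.096,2.339,2.507,.589,-1.147],[.4585,.0999,.253]),([-.148,.568,2.266,2.723,.94,-1.439],[.45807,.09907,.11724]),
([-.242,.442,2.441,2.631,.993,-1.435],[.39179,.08587,.14065])]
e=lambda ax,a:Ro.from_euler(ax,a)
def fk(q,k):
    d1,a1,L2,a3,d4,d6=k
    R=e('z',q[0]); p=R.apply([a1,0,d1]); R=R*e('y',q[1]); p=p+R.apply([0,0,L2])
    R=R*e('y',q[2]); p=p+R.apply([a3,0,d4]); R=R*e('z',SG*q[3])*e('y',q[4]); p=p+R.apply([0,0,d6])
    return p,R*e('z',SG6*q[5])
best=None
for SG in(1,-1):
    SG6=1
    r=least_squares(lambda k:np.concatenate([fk(q,k)[0]-t for q,t in D]),[.3,0,.4,0,.4,.1])
    if best is None or r.cost<best[0]: best=(r.cost,SG,r.x)
_,SG,K=best
R_now=tcp()[1]; qn=status.get_obs()["q"]; R0=Ro.from_quat([.985851,.16762,0,-.00087]); OFF=None
for SG6 in(1,-1):
    A=fk(D[0][0],K)[1].inv()*R0; B=fk(qn,K)[1].inv()*R_now
    if (A.inv()*B).magnitude()<.05: OFF=A;break
def ik(P,R,q0):
    f=lambda q:np.r_[(fk(q,K)[0]-P)*10,((fk(q,K)[1]*OFF).inv()*R).as_rotvec()]
    r=least_squares(f,q0); return r.x,np.abs(r.fun).max()
H=np.array([.609,-.214,.116]); B0=H-.14*az(5)+.04*Z
def cov(th,t,s,flip):
    d=az(5+s)*np.cos(np.radians(t))-Z*np.sin(np.radians(t))   # fingers' direction at theta=0
    y=np.cross(d,az(95)); y*= (1 if flip else -1)
    C=Ro.from_rotvec(az(95)*th); R=C*rot(d,y)
    b=H+C.apply(B0-H); return b-G*R.as_matrix()[:,2],R,b
E
python3 - <<'E'
from kin import *
print("fit",best[0],SG,SG6,K.round(3),OFF is not None and OFF.as_rotvec().round(3))
lo=np.array([-2.99,-.89,.3,-1.14,0,-3.12]);hi=np.array([2.99,2.07,2.58,4.28,2.63,3.12])
for flip in(0,1):
  for t in(20,30,40,50,60):
    for s in(0,20,-20):
      q=None;Q=[];er=0
      for th in np.linspace(0,1.57,17):
        P,R,b=cov(th,t,s,flip)
        if q is None:
            c=[ik(P,R,[-.5,.4,2.3,x,.8,w]) for x in(.3,1.5,2.6) for w in(-2.5,-.8,.8,2.5)]
            c=[a for a in c if a[1]<.02 and (a[0]>lo).all() and (a[0]<hi).all()]
            if not c: break
            q,x=min(c,key=lambda a:abs(a[0][5]))
        q,x=ik(P,R,q); er=max(er,x); Q.append(q)
      if Q:
        Q=np.array(Q); ok=(Q>lo).all() and (Q<hi).all()
        print(flip,t,s,"ok" if ok else "--",round(er,3),Q[0].round(2),Q[-1].round(2),"minmargin",np.minimum(Q-lo,hi-Q).min(0).round(2),"step",np.abs(np.diff(Q,axis=0)).max().round(2))
      else: print(flip,t,s,"none")
E
```

```text
fit 0.039838804900422325 1 1 [ 0.416 -0.206  0.596  0.15   0.697  0.297] [1.000e-03 1.000e-03 1.571e+00]
0 20 0 ok 0.0 [-1.4   0.36  2.19  1.44  1.23  0.63] [-0.24  0.63  1.03 -0.11  1.81  2.81] minmargin [1.59 0.86 0.38 1.03 0.82 0.31] step 0.25
0 20 20 ok 0.0 [-1.37  0.5   1.94  1.17  1.45  0.81] [-0.4   0.75  0.89  0.14  1.97  2.74] minmargin [1.62 1.08 0.59 1.28 0.66 0.38] step 0.16
0 20 -20 ok 0.0 [-1.1   0.23  2.41  2.08  0.93  0.33] [-0.07  0.59  1.13 -0.38  1.72  2.93] minmargin [1.89 0.72 0.16 0.76 0.21 0.08] step 0.89
0 30 0 ok 0.0 [-1.27  0.21  2.2   1.34  1.06  0.85] [-0.22  0.77  0.87 -0.16  2.    2.81] minmargin [1.72 0.86 0.38 0.98 0.63 0.31] step 0.25
0 30 20 ok 0.0 [-1.29  0.37  1.97  1.08  1.32  1.01] [-0.35  0.88  0.73  0.07  2.15  2.81] minmargin [1.7  1.07 0.43 1.21 0.48 0.31] step 0.17
0 30 -20 ok 0.0 [-0.94  0.04  2.4   1.91  0.61  0.6 ] [-0.07  0.73  0.97 -0.4   1.92  2.86] minmargin [2.05 0.74 0.18 0.74 0.29 0.13] step 0.74
0 40 0 ok 0.0 [-1.12  0.09  2.18  1.15  0.9   1.15] [-0.19  0.91  0.7  -0.22  2.2   2.79] minmargin [1.87 0.87 0.4  0.92 0.43 0.32] step 
[... 2601 characters left out ...]
04  0.18  1.96  0.81  1.09 -1.63] [-0.27  1.15  0.39 -0.11  2.52 -0.31] minmargin [1.95 0.92 0.09 1.03 0.11 1.49] step 0.19
1 50 -20 ok 0.0 [-0.68 -0.09  2.24  0.69  0.42 -1.24] [-0.08  1.02  0.62 -0.49  2.31 -0.45] minmargin [2.31 0.79 0.32 0.65 0.32 1.88] step 0.4
1 60 0 ok 0.0 [-0.79  0.02  2.05  0.57  0.8  -1.22] [-0.17  1.22  0.34 -0.42  2.58 -0.49] minmargin [2.2  0.85 0.04 0.72 0.05 1.9 ] step 0.22
1 60 20 -- 0.0 [-0.88  0.13  1.93  0.6   1.03 -1.32] [-0.24  1.31  0.2  -0.27  2.7  -0.4 ] minmargin [ 2.11  0.76 -0.1   0.87 -0.07  1.8 ] step 0.2
1 60 -20 ok 0.0 [-0.59 -0.06  2.12  0.29  0.59 -0.84] [-0.1   1.18  0.43 -0.58  2.5  -0.57] minmargin [2.4  0.83 0.13 0.56 0.13 2.28] step 0.21
```

```bash
python3 - <<'E'
s=open('kin.py').read()
s=s.replace("d1,a1,L2,a3,d4,d6=k","d1,a1,L2,a3,d4,d6,b1,x4,y4,x5=k").replace("[a1,0,d1]","[a1,b1,d1]").replace("SG*q[3])*e(","SG*q[3]); p=p+R.apply([x4,y4,0]); R=R*e(").replace("R.apply([0,0,d6])","R.apply([x5,0,d6])").replace("[.3,0,.4,0,.4,.1]","[.3,0,.4,0,.4,.1,.1,0,0,0]")
open('kin.py','w').write(s)
E
cat > chk.py <<'E'
from kin import *
print("fit",best[0],SG,SG6,K.round(3),OFF is not None and OFF.as_rotvec().round(3))
lo=np.array([-2.99,-.89,.3,-1.14,0,-3.12]);hi=np.array([2.99,2.07,2.58,4.28,2.63,3.12])
for flip in(0,1):
  for t in(20,30,40,50):
    for s in(0,20,-20):
      q=None;Q=[];er=0
      for th in np.linspace(0,1.57,17):
        P,R,b=cov(th,t,s,flip)
        if q is None:
            c=[ik(P,R,[-.8,.2,2.3,x,.8,w]) for x in(.3,1.5,2.6) for w in(-2.5,-.8,.8,2.5)]
            c=[a for a in c if a[1]<.02 and (a[0]>lo).all() and (a[0]<hi).all()]
            if not c: break
            q,x=min(c,key=lambda a:abs(a[0][5]))
        q,x=ik(P,R,q); er=max(er,x); Q.append(q)
      if Q:
        Q=np.array(Q); ok=(Q>lo).all() and (Q<hi).all()
        print(flip,t,s,"ok" if ok else "--",round(er,3),Q[0].round(2),Q[-1].round(2),"margin",np.minimum(Q-lo,hi-Q).min(0).round(2),"q5min",Q[:,4].min().round(2),"step",np.abs(np.diff(Q,axis=0)).max().round(2))
      else: print(flip,t,s,"none")
E
python3 chk.py
```

```text
fit 3.0021403479973387e-07 1 1 [ 0.313  0.001  0.438  0.085  0.514  0.145  0.118 -0.    -0.     0.   ] [1.000e-03 1.000e-03 1.571e+00]
0 20 0 ok 0.0 [-1.31  0.21  2.37  1.52  1.18  0.59] [-0.41  0.64  1.01 -0.17  1.8   2.63] margin [1.68 0.77 0.21 0.97 0.83 0.49] q5min 0.9 step 0.21
0 20 20 ok 0.0 [-1.31  0.36  2.15  1.22  1.39  0.76] [-0.52  0.75  0.88  0.08  2.    2.61] margin [1.68 0.98 0.43 1.22 0.63 0.51] q5min 1.26 step 0.16
0 20 -20 ok 0.0 [-1.15  0.1   2.53  2.02  0.94  0.37] [-0.3   0.59  1.12 -0.44  1.64  2.71] margin [1.84 0.65 0.05 0.7  0.44 0.37] q5min 0.44 step 0.39
0 30 0 ok 0.0 [-1.24  0.07  2.36  1.37  1.03  0.84] [-0.39  0.77  0.85 -0.25  1.98  2.62] margin [1.75 0.78 0.22 0.89 0.65 0.5 ] q5min 0.89 step 0.22
0 30 20 ok 0.0 [-1.25  0.23  2.15  1.12  1.27  0.97] [-0.48  0.87  0.72 -0.02  2.17  2.65] margin [1.74 0.97 0.42 1.12 0.46 0.47] q5min 1.22 step 0.17
0 30 -20 ok 0.0 [-1.08 -0.07  2.49  1.75  0.7   0.66] [-0.28  0.72  0.97 -0.49  1.84  2.64] margin [1.91 0.67 0.09 0.65 0.48 0.4 ] q5min 0.48 step 0.38
0 40 0 ok 0.0 [-1.15 -0.02  2.31  1.15  0.91  1.12] [-0.36  
[... 1956 characters left out ...]
0.44  0.99  0.57 -0.14  2.34 -0.48] margin [1.81 0.96 0.27 1.   0.29 1.18] q5min 1.16 step 0.17
1 40 -20 ok 0.0 [-1.   -0.14  2.42  1.34  0.56 -2.06] [-0.28  0.85  0.81 -0.56  2.03 -0.57] margin [1.99 0.69 0.16 0.58 0.51 1.06] q5min 0.51 step 0.36
1 50 0 ok 0.0 [-1.04 -0.05  2.23  0.89  0.85 -1.71] [-0.35  1.03  0.54 -0.46  2.33 -0.62] margin [1.95 0.82 0.24 0.68 0.3  1.41] q5min 0.85 step 0.22
1 50 20 ok 0.0 [-1.09  0.08  2.1   0.81  1.09 -1.69] [-0.41  1.12  0.41 -0.29  2.5  -0.54] margin [1.9  0.95 0.11 0.85 0.13 1.43] q5min 1.09 step 0.17
1 50 -20 ok 0.0 [-0.92 -0.15  2.32  0.85  0.55 -1.58] [-0.28  0.98  0.65 -0.64  2.21 -0.67] margin [2.07 0.74 0.26 0.5  0.42 1.54] q5min 0.55 step 0.31
```

```bash
cat > path.py <<'E'
from kin import *
from scipy.spatial.transform import Slerp
P,R=tcp(); q=np.array(status.get_obs()["q"])
Pt,Rt,b=cov(0,30,0,1); Pp=Pt-.07*Rt.as_matrix()[:,2]
P1=P+np.array([-.03,0,.17])
def seg(P0,R0,P1,R1,q,n=12):
    S=Slerp([0,1],Ro.concatenate([R0,R1]))
    for f in np.linspace(0,1,n+1)[1:]:
        q,x=ik(P0+f*(P1-P0),S(f),q); print(round(x,3),q.round(2))
    return q
print("b",b,"Pp",Pp,(R.inv()*Rt).as_rotvec())
q=seg(P,R,P1,R,q,5); q=seg(P1,R,Pp,Rt,q); q=seg(Pp,Rt,Pt,Rt,q,4)
a,c=rows(P,R,P1,R,8); rows(a,c,Pp,Rt,20)
E
python3 path.py
```

```text
b [ 0.46953274 -0.2262018   0.156     ] Pp [ 0.27567733 -0.24316195  0.26835   ] [ 0.05271204 -0.22310519 -1.51503302]
0.0 [-0.25  0.28  2.48  2.59  0.89 -1.36]
0.0 [-0.25  0.11  2.52  2.51  0.78 -1.26]
0.0 [-0.26 -0.07  2.55  2.39  0.67 -1.11]
0.0 [-0.27 -0.25  2.57  2.21  0.56 -0.89]
0.0 [-0.28 -0.42  2.57  1.95  0.49 -0.59]
0.0 [-0.42 -0.47  2.6   1.74  0.59 -0.58]
0.0 [-0.56 -0.52  2.62  1.59  0.7  -0.63]
0.0 [-0.7  -0.54  2.64  1.49  0.82 -0.73]
0.0 [-0.84 -0.55  2.64  1.41  0.92 -0.86]
0.0 [-0.96 -0.53  2.64  1.36  1.01 -1.01]
0.0 [-1.07 -0.5   2.62  1.31  1.08 -1.18]
0.0 [-1.16 -0.44  2.6   1.28  1.13 -1.36]
0.0 [-1.24 -0.39  2.58  1.25  1.16 -1.54]
0.0 [-1.3  -0.32  2.54  1.22  1.19 -1.72]
0.0 [-1.36 -0.26  2.51  1.21  1.2  -1.89]
0.0 [-1.41 -0.19  2.47  1.19  1.2  -2.06]
0.0 [-1.45 -0.13  2.43  1.19  1.21 -2.22]
0.0 [-1.39 -0.08  2.41  1.23  1.16 -2.24]
0.0 [-1.34 -0.03  2.4   1.28  1.11 -2.26]
0.0 [-1.29  0.02  2.38  1.33  1.07 -2.28]
0.0 [-1.24  0.07  2.36  1.37  1.03 -2.31]
max 0.63
[[0.62, -0.03, -0.36, 0.0, 0.0, 0.0], [0.63, -0.03, -0.35, 0.0, 0.0, 0.0], [0.62, -0.03, -
[... 356 characters left out ...]
 -0.21, 0.03, -0.11, -0.76], [-0.31, 0.43, -0.21, 0.03, -0.11, -0.76], [-0.34, 0.41, -0.21, 0.03, -0.11, -0.76], [-0.37, 0.38, -0.21, 0.03, -0.11, -0.76], [-0.4, 0.35, -0.2, 0.03, -0.11, -0.76]]
[[-0.43, 0.32, -0.2, 0.03, -0.11, -0.76], [-0.46, 0.28, -0.2, 0.03, -0.11, -0.76], [-0.48, 0.25, -0.19, 0.03, -0.12, -0.75], [-0.5, 0.21, -0.19, 0.02, -0.11, -0.76], [-0.51, 0.17, -0.18, 0.03, -0.12, -0.75], [-0.53, 0.13, -0.18, 0.02, -0.11, -0.76], [-0.54, 0.09, -0.17, 0.02, -0.12, -0.75], [-0.54, 0.05, -0.16, 0.03, -0.11, -0.76]]
[[-0.55, 0.01, -0.16, 0.02, -0.12, -0.75], [-0.55, -0.04, -0.15, 0.03, -0.11, -0.76], [-0.54, -0.08, -0.14, 0.02, -0.12, -0.75], [-0.54, -0.11, -0.14, 0.03, -0.11, -0.76]]
```

```bash
python3 - <<'E'
s=open('path.py').read()
i=s.index("P1=P+"); j=s.index("def seg")
s=s[:i]+"Pp=Pt-.06*Rt.as_matrix()[:,2]\nP1=P+np.array([0,0,.09]); P2=np.array([.43,-.07,.33])\nR2=Slerp([0,1],Ro.concatenate([R,Rt]))(.5)\n"+s[j:]
i=s.index("q=seg(P,R,P1"); s=s[:i]+"""q=seg(P,R,P1,R,q,3); q=seg(P1,R,P2,R2,q,6); q=seg(P2,R2,Pp,Rt,q,6)
a,c=rows(P,R,P1,R,4); a,c=rows(a,c,P2,R2,12); rows(a,c,Pp,Rt,12)
"""
open('path.py','w').write(s)
E
python3 path.py
```

```text
b [ 0.46953274 -0.2262018   0.156     ] Pp [ 0.28430463 -0.24240716  0.26335   ] [ 0.05271204 -0.22310519 -1.51503302]
0.0 [-0.24  0.31  2.47  2.6   0.9  -1.37]
0.0 [-0.24  0.17  2.49  2.54  0.8  -1.29]
0.0 [-0.24  0.03  2.5   2.46  0.7  -1.18]
0.0 [-0.34 -0.04  2.5   2.25  0.67 -1.14]
0.0 [-0.42 -0.11  2.49  2.04  0.66 -1.09]
0.0 [-0.5  -0.16  2.46  1.86  0.68 -1.06]
0.0 [-0.57 -0.19  2.43  1.7   0.7  -1.06]
0.0 [-0.63 -0.21  2.4   1.58  0.73 -1.08]
0.0 [-0.68 -0.22  2.35  1.48  0.76 -1.12]
0.0 [-0.81 -0.24  2.39  1.42  0.85 -1.28]
0.0 [-0.94 -0.24  2.42  1.38  0.93 -1.45]
0.0 [-1.07 -0.23  2.43  1.33  1.01 -1.64]
0.0 [-1.19 -0.2   2.44  1.29  1.08 -1.83]
0.0 [-1.31 -0.16  2.44  1.25  1.13 -2.03]
0.0 [-1.42 -0.1   2.42  1.21  1.18 -2.23]
max 0.71
[[0.71, 0.0, -0.25, 0.0, 0.0, 0.0], [0.7, 0.0, -0.26, 0.0, 0.0, 0.0], [0.71, 0.0, -0.25, 0.0, 0.0, 0.0], [0.7, 0.0, -0.26, 0.0, 0.0, 0.0]]
max 0.64
[[0.26, 0.44, -0.08, 0.02, -0.09, -0.63], [0.23, 0.46, -0.09, 0.02, -0.09, -0.63], [0.21, 0.47, -0.09, 0.02, -0.09, -0.63], [0.17, 0.48, -0.09, 0.02, -0.09, -0.63], [0.14, 0.5, -0.09, 0.02, -0.09, -0.63], [0.11, 0.5, -0.1, 0.02, -0.09, -0.63], [0.08, 0.51, -0.1, 0.02, -0.1, -0.63], [0.04, 0.51, -0.1, 0.03, -0.09, -0.63]]
[[0.01, 0.51, -0.1, 0.02, -0.09, -0.63], [-0.02, 0.51, -0.1, 0.03, -0.1, -0.64], [-0.06, 0.51, -0.11, 0.02, -0.09, -0.63], [-0.09, 0.51, -0.11, 0.03, -0.1, -0.64]]
max 0.64
[[-0.55, 0.02, -0.36, 0.02, -0.09, -0.63], [-0.55, -0.01, -0.35, 0.02, -0.09, -0.63], [-0.55, -0.05, -0.35, 0.02, -0.09, -0.63], [-0.55, -0.09, -0.34, 0.02, -0.09, -0.63], [-0.55, -0.12, -0.33, 0.02, -0.09, -0.63], [-0.54, -0.16, -0.33, 0.02, -0.09, -0.63], [-0.53, -0.19, -0.32, 0.02, -0.1, -0.63], [-0.52, -0.22, -0.32, 0.03, -0.09, -0.63]]
[[-0.51, -0.26, -0.31, 0.02, -0.09, -0.63], [-0.5, -0.29, -0.31, 0.03, -0.1, -0.63], [-0.48, -0.32, -0.3, 0.02, -0.09, -0.64], [-0.47, -0.36, -0.3, 0.03, -0.1, -0.63]]
```

Call:
send_rows:
  commands:
    - [[0.71,0,-0.25,0,0,0],[0.7,0,-0.26,0,0,0],[0.71,0,-0.25,0,0,0],[0.7,0,-0.26,0,0,0]]

```text
time_s: 14.47
eef_pos: [0.3948, 0.0855, 0.2314]
eef_rot: [-0.06, 0.814, 0.084, 0.572]
wrist_force: [0.4, 0.1, 0.0]
opening: 1.002
grasp_force: 0.0
```

Call:
send_rows:
  commands:
    - [[0.26,0.44,-0.08,0.02,-0.09,-0.63],[0.23,0.46,-0.09,0.02,-0.09,-0.63],[0.21,0.47,-0.09,0.02,-0.09,-0.63],[0.17,0.48,-0.09,0.02,-0.09,-0.63],[0.14,0.5,-0.09,0.02,-0.09,-0.63],[0.11,0.5,-0.1,0.02,-0.09,-0.63],[0.08,0.51,-0.1,0.02,-0.1,-0.63],[0.04,0.51,-0.1,0.03,-0.09,-0.63]]
  jaw: 0.35

```text
time_s: 15.13
eef_pos: [0.4194, -0.0187, 0.2976]
eef_rot: [0.082, 0.786, 0.293, 0.538]
wrist_force: [-0.2, 0.4, -0.2]
opening: 0.35
grasp_force: 0.0
```

Call:
send_rows:
  commands:
    - [[0.01,0.51,-0.1,0.02,-0.09,-0.63],[-0.02,0.51,-0.1,0.03,-0.1,-0.64],[-0.06,0.51,-0.11,0.02,-0.09,-0.63],[-0.09,0.51,-0.11,0.03,-0.1,-0.64]]

```text
time_s: 15.47
eef_pos: [0.4314, -0.0706, 0.3307]
eef_rot: [0.151, 0.753, 0.391, 0.507]
wrist_force: [-0.5, 0.0, 0.8]
opening: 0.347
grasp_force: 0.0
```

Call:
send_rows:
  commands:
    - [[-0.55,0.02,-0.36,0.02,-0.09,-0.63],[-0.55,-0.01,-0.35,0.02,-0.09,-0.63],[-0.55,-0.05,-0.35,0.02,-0.09,-0.63],[-0.55,-0.09,-0.34,0.02,-0.09,-0.63],[-0.55,-0.12,-0.33,0.02,-0.09,-0.63],[-0.54,-0.16,-0.33,0.02,-0.09,-0.63],[-0.53,-0.19,-0.32,0.02,-0.1,-0.63],[-0.52,-0.22,-0.32,0.03,-0.09,-0.63]]

```text
time_s: 16.13
eef_pos: [0.3338, -0.1856, 0.2857]
eef_rot: [0.281, 0.651, 0.565, 0.422]
wrist_force: [-0.9, -0.4, 0.0]
opening: 0.35
grasp_force: 0.0
```

Call:
send_rows:
  commands:
    - [[-0.51,-0.26,-0.31,0.02,-0.09,-0.63],[-0.5,-0.29,-0.31,0.03,-0.1,-0.63],[-0.48,-0.32,-0.3,0.02,-0.09,-0.64],[-0.47,-0.36,-0.3,0.03,-0.1,-0.63],[0,0,0,0,0,0]]

```text
time_s: 16.55
eef_pos: [0.2848, -0.2451, 0.2631]
eef_rot: [0.339, 0.585, 0.639, 0.367]
wrist_force: [0.2, -0.2, 0.8]
opening: 0.347
grasp_force: 0.0
```

```bash
cat > st.py <<'E'
from kin import *
s=status.get_obs();P,R=tcp();print(s["time_s"],np.round(s["q"],3),np.round(s["wrist_force"],1),s["opening"],"gp",(P+G*R.as_matrix()[:,2]).round(4))
Pt,Rt,b=cov(0,30,0,1); print("to grasp, tool axes",R.inv().apply(Pt-P).round(4),"rot",(R.inv()*Rt).as_rotvec().round(3))
E
cat > look.py <<'E'
from h import *
for n in("scene","top"):
    p=imaging.camera(n); W=cloud(p); k=sum(1 for _ in __import__("pathlib").Path("pics").glob("*"))
    if n=="scene": cv2.imwrite(f"pics/l{k}.png",cv2.resize(p["image"][130:330,130:350],None,fx=3,fy=3))
    m=(W[...,2]>.146)&(W[...,2]<.17)&(W[...,0]>.45)&(W[...,0]<.495)&(W[...,1]>-.30)&(W[...,1]<-.15)
    q=W[m]; print(n,len(q),cv2.minAreaRect(q[:,:2].astype(np.float32)),np.percentile(q[:,2],[50,95]),f"l{k}")
E
python3 st.py; python3 look.py; ls pics
```

```text
16.55 [-1.416 -0.092  2.415  1.214  1.174 -2.236] [ 0.2 -0.2  0.8] 0.34664181399506705 gp [ 0.4183 -0.234   0.1858]
to grasp, tool axes [0.003  0.0001 0.0597] rot [0.001 0.003 0.002]
scene 164 ((0.47156062722206116, -0.2266988605260849), (0.011642353609204292, 0.1093103289604187), 4.756063938140869) [0.15856064 0.16141453] l5
top 128 ((0.47042378783226013, -0.22527068853378296), (0.010316655039787292, 0.11013881862163544), 6.642784118652344) [0.1589763  0.16307763] l6
crop.png
l5.png
scene0.png
top0.png
up1.png
up2.png
```

View pics/l5.png

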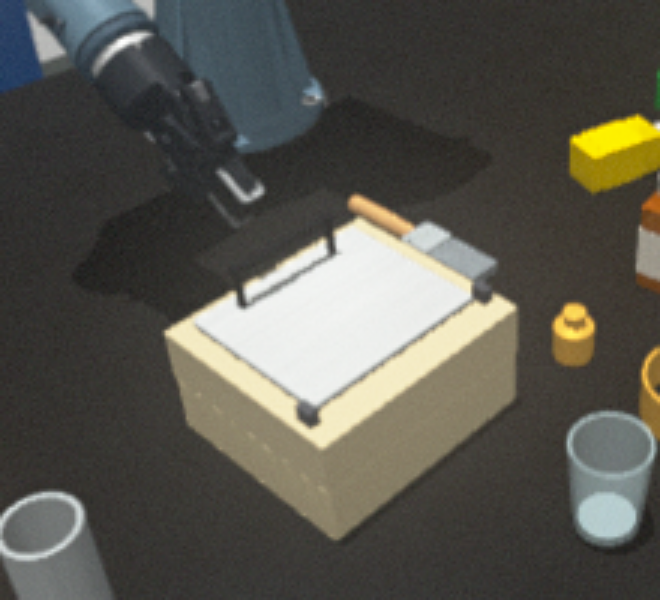

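The gripper is lined up in front of the bar handle, which runs from (240,265) to (330,215) in the crop. The fingers are at (240,190). Now I advance and close.

Call:
send_rows:
  commands:
    - [[0.02,0,0.33,0,0,0],[0.02,0,0.33,0,0,0],[0.02,0,0.33,0,0,0],[0.02,0,0.33,0,0,0],[0.02,0,0.33,0,0,0],[0,0,0.33,0,0,0],[0,0,0,0,0,0]]

```text
time_s: 17.23
eef_pos: [0.338, -0.2334, 0.2332]
eef_rot: [0.337, 0.584, 0.639, 0.37]
wrist_force: [-0.3, 0.7, -0.2]
opening: 0.351
grasp_force: 0.0
```

```bash
python3 st.py
```

```text
17.2333 [-1.228  0.068  2.359  1.378  1.026 -2.304] [-0.3  0.7 -0.2] 0.35116486699972366 gp [ 0.4715 -0.2211  0.156 ]
to grasp, tool axes [-0.0043 -0.001  -0.0021] rot [ 0.001 -0.004 -0.   ]
```

Call:
send_rows:
  commands:
    - [[0,0,0,0,0,0],[0,0,0,0,0,0],[0,0,0,0,0,0],[0,0,0,0,0,0],[0,0,0,0,0,0],[0,0,0,0,0,0]]
  jaw: 0

```text
time_s: 17.73
eef_pos: [0.3367, -0.2342, 0.2335]
eef_rot: [0.338, 0.584, 0.639, 0.37]
wrist_force: [10.2, 2.8, -5.3]
opening: 0.091
grasp_force: 58.2
```

```bash
python3 st.py; cat > arc.py <<'E'
# rows that carry the gripped cover from its angle th0 to th1 about the hinge (tool turns with it)
from h import *
import sys
th=float(sys.argv[1]); n=int(sys.argv[2])
H=np.array([.609,-.214,.116]); ax=az(95)
P,R=tcp(); out=[]; C=Ro.from_rotvec(ax*th/n)
for i in range(n):
    P1=H+C.apply(P-H); R1=C*R
    out.append(np.round(np.r_[R.inv().apply(P1-P)/.03,(R.inv()*R1).as_rotvec()/.1],3).tolist()); P,R=P1,R1
print("max",np.abs(out).max(),"first/last",out[0],out[-1])
E
python3 arc.py 1.57 32; python3 arc.py 0.25 6
```

```text
17.7333 [-1.233  0.066  2.361  1.375  1.028 -2.305] [10.2  2.8 -5.3] 0.09121230141383656 gp [ 0.4702 -0.2221  0.1563]
to grasp, tool axes [-0.0036 -0.0006 -0.0008] rot [ 0.001 -0.002  0.   ]
max 0.491 first/last [-0.0, 0.484, -0.044, 0.491, 0.0, 0.001] [-0.0, 0.484, -0.044, 0.491, 0.0, 0.001]
max 0.417 first/last [-0.0, 0.411, -0.039, 0.417, 0.0, 0.001] [-0.0, 0.411, -0.039, 0.417, 0.0, 0.001]
```

Call:
send_rows:
  commands:
    - [[0,0.2,-0.02,0.2,0,0],[0,0.3,-0.03,0.3,0,0],[0,0.4,-0.04,0.4,0,0],[0,0.4,-0.04,0.4,0,0]]

```text
time_s: 18.07
eef_pos: [0.3544, -0.2325, 0.2685]
eef_rot: [0.298, 0.606, 0.661, 0.327]
wrist_force: [19.0, 3.9, -10.7]
opening: 0.095
grasp_force: 58.0
```

Call:
send_rows:
  commands:
    - [[0,0.4,-0.04,0.4,0,0],[0,0.4,-0.04,0.4,0,0],[0,0.4,-0.04,0.4,0,0],[0,0.2,-0.02,0.2,0,0]]

```text
time_s: 18.4
eef_pos: [0.3789, -0.2303, 0.3038]
eef_rot: [0.256, 0.625, 0.683, 0.28]
wrist_force: [11.1, 0.8, -8.8]
opening: 0.092
grasp_force: 59.4
```

```bash
cat > ang.py <<'E'
from h import *
s=status.get_obs();P,R=tcp();g=P+G*R.as_matrix()[:,2]
H=np.array([.609,-.214,.116]); d=g-H; x=d@az(5); 
print(s["time_s"],np.round(s["q"],2),"F",np.round(s["wrist_force"],1),np.round(s["torque"],1),"grip",s["opening"],s["grasp_force"],"theta from gp",np.arctan2(d[2],-x)-np.arctan2(.04,.14),"radius",np.hypot(x,d[2]),"lat",d@az(95))
R0=Ro.from_matrix(__import__("numpy").array(rot(az(5)*np.cos(np.pi/6)-Z*.5,np.cross(az(5)*np.cos(np.pi/6)-Z*.5,az(95))).as_matrix()))
print("tool turn",(R*R0.inv()).as_rotvec()@az(95),(R*R0.inv()).magnitude())
E
python3 ang.py
```

```text
18.4 [-1.04 -0.11  2.23  0.95  0.89 -1.71] F [11.1  0.8 -8.8] [0.  0.1 0. ] grip 0.09163130923886882 59.44135129451752 theta from gp 0.2872407947455795 radius 0.1447128770516278 lat 0.004022050098658246
tool turn 0.27001384821484437 0.27001864693225586
```

Call:
send_rows:
  commands:
    - [[0,0.2,-0.02,0.2,0,0],[0,0.4,-0.04,0.4,0,0],[0,0.4,-0.04,0.4,0,0],[0,0.4,-0.04,0.4,0,0],[0,0.4,-0.04,0.4,0,0],[0,0.4,-0.04,0.4,0,0],[0,0.4,-0.04,0.4,0,0],[0,0.2,-0.02,0.2,0,0]]

```text
time_s: 19.07
eef_pos: [0.4396, -0.2251, 0.3601]
eef_rot: [0.165, 0.655, 0.715, 0.181]
wrist_force: [5.6, 0.1, -10.1]
opening: 0.088
grasp_force: 60.5
```

```bash
cat >> ang.py <<'E'
p=imaging.camera("scene"); W=cloud(p)
r=models.regions_of(p,"cover")
# panel points in hinge frame: x along az5, y along az95, z
L=np.stack([(W-H)@az(5),(W-H)@az(95),(W-H)[...,2]],-1)
c=p["image"].astype(int); br=(c.min(-1)>150)
m=(np.hypot(L[...,0],L[...,2])<.17)&(np.hypot(L[...,0],L[...,2])>.03)&(abs(L[...,1])<.085)&(L[...,2]>.012)&br
q=L[m]
if len(q)>30:
    th=np.arctan2(q[:,2],-q[:,0]); h,e=np.histogram(th,60); k=h.argmax(); q=q[abs(th-(e[k]+e[k+1])/2)<.2]
    a=q-q.mean(0); n=np.linalg.svd(a)[2][2]; print("panel pts",len(q),"normal",n.round(3),"angle",np.arctan2(abs(n[0]),abs(n[2])),q.mean(0).round(3))
import sys
if len(sys.argv)>1: cv2.imwrite("pics/"+sys.argv[1],cv2.resize(p["image"][60:320,130:400],None,fx=2.2,fy=2.2))
E
python3 ang.py; python3 arc.py .5 12
```

```text
19.0667 [-0.83 -0.07  2.    0.48  0.95 -1.15] F [  5.6   0.1 -10.1] [-0.1  0.  -0.1] grip 0.08765604149529667 60.5391526222229 theta from gp 0.5648113360083714 radius 0.14467930323543662 lat 0.004013645406103618
tool turn 0.5518444452898409 0.5518478922685901
panel pts 2450 normal [-0.539 -0.    -0.842] angle 0.569315265224468 [-0.069 -0.007  0.047]
max 0.417 first/last [0.0, 0.411, -0.037, 0.417, 0.0, 0.001] [0.0, 0.411, -0.037, 0.417, 0.0, 0.001]
```

The depth fit puts the panel at 0.57 rad, which agrees with the tool. Continuing.

Call:
send_rows:
  commands:
    - [[0,0.2,-0.02,0.2,0,0],[0,0.4,-0.04,0.4,0,0],[0,0.4,-0.04,0.4,0,0],[0,0.4,-0.04,0.4,0,0],[0,0.4,-0.04,0.4,0,0],[0,0.4,-0.04,0.4,0,0],[0,0.4,-0.04,0.4,0,0],[0,0.4,-0.04,0.4,0,0]]

```text
time_s: 19.83
eef_pos: [0.5189, -0.2183, 0.3992]
eef_rot: [0.064, 0.673, 0.734, 0.072]
wrist_force: [4.4, 0.1, -13.6]
opening: 0.095
grasp_force: 60.3
```

Call:
send_rows:
  commands:
    - [[0,0.4,-0.04,0.4,0,0],[0,0.4,-0.04,0.4,0,0],[0,0.4,-0.04,0.4,0,0],[0,0.4,-0.04,0.4,0,0],[0,0.4,-0.04,0.4,0,0],[0,0.4,-0.04,0.4,0,0],[0,0.2,-0.02,0.2,0,0],[0,0.1,-0.01,0.1,0,0]]

```text
time_s: 20.5
eef_pos: [0.5988, -0.2114, 0.4131]
eef_rot: [-0.027, 0.675, 0.737, -0.027]
wrist_force: [0.9, 0.8, -15.8]
opening: 0.097
grasp_force: 60.2
```

```bash
python3 ang.py
```

```text
20.5 [-0.52  0.33  1.41 -0.04  1.47 -0.6 ] F [  0.9   0.8 -15.8] [ 0.  -0.3 -0. ] grip 0.09661361853539303 60.1959353685379 theta from gp 1.1412002401672154 radius 0.1445372689374293 lat 0.003938055674180645
tool turn 1.123733905766393 1.123738604765813
panel pts 1639 normal [ 0.911 -0.004  0.412] angle 1.1458041209052794 [-0.037 -0.021  0.088]
```

Call:
send_rows:
  commands:
    - [[0,0.2,-0.01,0.2,0,0],[0,0.4,-0.03,0.4,0,0],[0,0.4,-0.03,0.4,0,0],[0,0.4,-0.03,0.4,0,0],[0,0.4,-0.03,0.4,0,0],[0,0.4,-0.03,0.4,0,0],[0,0.4,-0.03,0.4,0,0],[0,0.3,-0.02,0.3,0,0]]

```text
time_s: 21.27
eef_pos: [0.6851, -0.2038, 0.4033]
eef_rot: [-0.124, 0.664, 0.725, -0.134]
wrist_force: [-4.2, 2.0, -16.2]
opening: 0.095
grasp_force: 60.3
```

Call:
send_rows:
  commands:
    - [[0,0.4,-0.03,0.4,0,0],[0,0.4,-0.03,0.4,0,0],[0,0.3,-0.02,0.3,0,0],[0,0.2,-0.02,0.2,0,0],[0,0.1,-0.01,0.1,0,0],[0,0,0,0,0,0],[0,0,0,0,0,0]]

```text
time_s: 21.85
eef_pos: [0.7242, -0.2003, 0.3898]
eef_rot: [-0.169, 0.654, 0.714, -0.183]
wrist_force: [-5.3, 3.3, -16.2]
opening: 0.091
grasp_force: 60.3
```

```bash
python3 ang.py fin.png
```

```text
21.85 [-0.38  0.76  0.87 -0.24  1.96 -0.51] F [ -5.3   3.3 -16.2] [ 0.6 -0.6 -0.3] grip 0.09058338541940048 60.27745842933655 theta from gp 1.582738715317796 radius 0.14439205075405884 lat 0.0038399192206188698
tool turn 1.5508932049778812 1.5508950691993335
panel pts 115 normal [0.052 0.001 0.999] angle 0.05244660118611943 [ 0.003 -0.038  0.156]
```

View pics/fin.png

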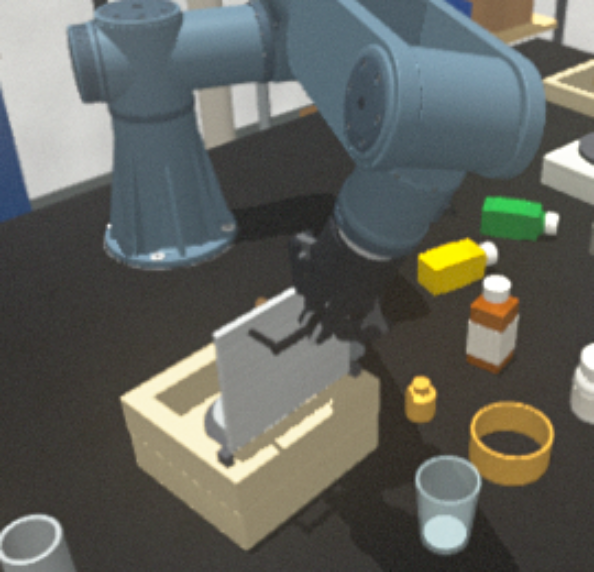

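The panel stands vertical over the hinge, with the fingers on the bar near (300,330) in the crop. The amber bottle is upright at (493,325). I hold, run one last plane check, and hand in.

Call:
send_rows:
  commands:
    - [[0,0,0,0,0,0],[0,0,0,0,0,0],[0,0,0,0,0,0],[0,0,0,0,0,0],[0,0,0,0,0,0],[0,0,0,0,0,0]]

```text
time_s: 22.45
eef_pos: [0.7239, -0.2004, 0.39]
eef_rot: [-0.169, 0.654, 0.714, -0.183]
wrist_force: [-6.8, 3.9, -16.4]
opening: 0.089
grasp_force: 60.2
```

```bash
python3 - <<'E'
from h import *
H=np.array([.609,-.214,.116])
p=imaging.camera("scene"); W=cloud(p)
L=np.stack([(W-H)@az(5),(W-H)@az(95),(W-H)[...,2]],-1)
m=(abs(L[...,0])<.025)&(L[...,1]>-.085)&(L[...,1]<-.02)&(L[...,2]>.03)&(L[...,2]<.135)
q=L[m]; a=q-np.median(q,0); a=a[abs(a[:,0])<.015]; n=np.linalg.svd(a-a.mean(0))[2][2]; n*=np.sign(n[0]); print(len(a),"normal",n.round(3),"theta",np.pi/2-np.arctan2(n[2],n[0]), "or", np.pi/2+np.arctan2(n[2],n[0]))
b=W[(W[...,0]>.56)&(W[...,0]<.66)&(W[...,1]>.08)&(W[...,1]<.18)&(W[...,2]>.115)]; print("cap",np.median(b,0),b[:,2].max())
E
```

```text
777 normal [ 1.    -0.003 -0.018] theta 1.588325854420708 or 1.5532667991690852
cap [0.61635533 0.1246376  0.12855743] 0.13262142070809857
```

Vertical to within 0.02 rad, held at rest, with the bottle standing.

```bash
python3 -c "
from bench import ctrl
print(ctrl.hand_in())"
```

```text
the job is handed in; nothing more can be done
None
```

I handed the job in at about 22.5 s on the robot's clock: the sample bottle is upright and released, and the fingers hold the cover still, within about 0.02 rad of vertical. The hand-in gave no verdict, and I did not re-measure the bystanders at the end.

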